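Lift the drill jig off its dowels and hold it level

TASK

Turn the two small wooden turn-buttons on the drilling fixture about a quarter turn (either way), so that neither overlaps the aluminium drill jig any more. Then take the jig by its wooden grip, lift it straight up off its two dowel pins without tipping it or moving the wood strip that lies under it, and finish still holding the jig in the gripper, level and still, about 10 cm above the strip and straight over its place, so that I can draw the drilled strip out from under it; do not put it down or let go. Leave the other things on the bench where they are.

Things in the scene. Friction and masses are not known exactly. Their poses are not given: they have to be found in the camera images.
- jig_base: Drilling fixture: plywood board 140 (x) x 290 (y) x 18 mm, screwed to the bench. Origin: centre of its underside, z up. On it: 8 mm high cleats that nest the strip; two steel dowel pins, 10 mm thick, up to 50 mm above the bench, at (x, y) = (-41, -60) and (41, 45) mm; 24 mm square posts at (0, 115) and (0, -115) mm that carry the turn-buttons.
- drill_jig: Drill jig, to be lifted: aluminium plate 110 (x) x 180 (y) x 12 mm with four steel bushes, lying on the strip, 0.35 to 0.65 kg, balanced within a few mm of the middle of the wooden grip on its top. Origin: centre of its underside, 30 mm above the bench as it lies, axes as jig_base. Its two 12 mm holes sit over the dowel pins; it must rise 20 mm to come free.
- jig_grip (a point): Middle of the top face of the jig's grip, 86 mm above the bench as it lies. The grip is an upright wooden bar on the plate, 22 mm thick (x of drill_jig), 90 mm long (y), 44 mm high, centred at (x, y) = (0, 6) mm of drill_jig.
- button_left (a joint): Turn-button at the fixture's +y end: angle in rad, counterclockwise from above. A wooden bar 70 x 20 x 16 mm, round ends, pivoted at its middle, underside 1 mm over the plate's top. At 0 it points along y and overlaps the plate's edge by 10 mm; past 0.95 either way it is clear. Stops at +-1.65; stiff (0.08 N m), stays where left; starts within 0.3 of 0.
- button_right (a joint): The same for the like turn-button at the -y end of the fixture.
- button_left_top (a point): Pivot of the +y turn-button, on its flat top, 59 mm above the bench (a 12 mm screw head stands 6 mm higher). Axes turn with the button: y along its 70 mm length, x across its 20 mm width.
- button_right_top (a point): The same for the -y turn-button.
- strip: Wood strip being drilled, 45 (x) x 160 (y) x 12 mm, lying loose in the nest on the fixture under the jig. Origin: centre of its underside, 18 mm above the bench.
- offcut: Small wood offcut, 40 x 70 x 18 mm, lying loose on the bench to the left of the fixture, near the bench's front edge; leave it alone. Origin: centre of its underside.
- tape_measure: Grey pocket tape measure, 36 x 83 x 66 mm, standing on the bench beyond the fixture; leave it alone. Origin: centre of its underside.
- carpenter_pencil: Flat red pencil, 14 x 160 x 9 mm, lying on the plywood sheet to the left of the fixture; leave it alone. Origin: centre of its underside.

How it is judged:
By the outcome, as a careful person would: the job done as asked, in the order asked, and still so for the second after the job is handed in, while the arm keeps its last pose, push and grip.
It also fails if it takes over 56 s, if anything falls off the work surface, if the arm or the gripper's body presses on something with over 40 N, if the wrist force passes 120 N, or if a joint passes its speed limit or range.

ROBOT

A 6-joint arm with a two-finger parallel gripper is mounted at the origin on a cart in front of the work surface, level with it; the furniture and walls round the work are solid. World frame = base frame: x ahead of the robot, y to its left, z up, the work surface at z = 0. Lengths are in m, angles in rad, forces in N, time in s.
With the tool pointing down it reaches from about 0.3 to 0.775 m from the base axis. Payload 14.6 kg.
Tool frame: the origin (TCP) lies at the very end of the fingers, on their centre line; the grasp point (between the pads) lies 19 mm behind it; z points along the fingers, y is the line along which they close (so a half turn about z gives the same grasp; the last joint's range is limited). The gripper opens to 94 mm and grips with 3 to 60 N. Pads are 16 mm wide; open, the fingers measure 119 mm over their backs; the gripper's body (75 mm by 177 mm) begins 78 mm behind the grasp point.
Start: joints at [-0.067, 0.3, 1.521, -0, 1.321, -0.067], TCP at [0.55, -0, 0.177] pointing down, gripper open.
Joint ranges: [-3.03, 3.03], [-0.79, 2.21], [0.23, 2.52], [-1.04, 4.18], [0, 3.07], [-2.55, 2.55]. Speed limits (rad/s): [2.22, 2.22, 2.57, 3.14, 3.14, 3.14].

INTERFACE

Orientations are given as [roll, pitch, yaw] about the fixed x, y, z axes, in that order (R = Rz(yaw) Ry(pitch) Rx(roll)).
In Python, from station import status, vision, order, silhouettes gives the robot as it stands. The module is installed in compiled form; this text tells all that it offers.
- The arm moves only by the shell command python3 -m pendant 'ROWS' [FORCE]. ROWS is JSON, one flat list of numbers, 7 for each row, row after row: the shift along the tool's x, y, z in units of 500 mm (1.0 is 500 mm), then the turn, a rotation vector about the tool's x, y, z in units of 90 degrees (1.0 is 90 degrees), then the opening, from -1 (shut) to 1 (fully open). A call has 1 to 12 rows; each row is the pose to reach, as a shift and turn from the pose commanded when the call began, along the tool's axes at that moment; what a row does not reach only later rows make up. A row lasts 1/10 s, in which the tool goes at most 50 mm and 8.59 degrees, less where a joint would pass 70% of its speed; a pose out of reach is approached as far as the arm can. A call with a number of a shift or a turn outside -1 to 1 is refused whole. A call with a gripper value outside its range is refused whole. The fingers move at their own pace and stop on an object; FORCE is the grip in N (left out, the last holds). Time passes only in rows, so rows that repeat a pose let the fingers close. It gives the time, the measured TCP pose, the force, the opening and the grip force at its end, in the units of the state.
- status.get_obs(): the state, without advancing time (a new reading comes with each control period).
- vision.camera(name): name is "scene" or "side" or "wrist"; returns a dict with "pixels" (480x640x3 uint8, red, green, blue), "K" (3x3 intrinsics, pixels), "R" (3x3) and "t" (3): a world point X has camera coordinates R X + t. Camera axes: x right, y down, z forward; pixel columns grow to the right and rows downward; lengths in m; the calibration is good to about 2 mm. A picture is of the moment at which its call begins. There is no depth.
- order.hand_in(): hands the job in; it is judged then, once.
Trained networks look in a picture, given as the dict that the camera call returned (one of the last four; its "shot" number tells which), for a name from the list of things; names that differ only in an ending like _2 or _b are one class to them, and where a whole thing is asked for, a point or a joint stands for the part that bears it (a point fixed in the world has none). Each returns a list of dicts, best first, with "score" (0 to 1); they miss things now and then, are a little off and sometimes report something else, mostly with a low value. They report only what shows in the picture. A call takes as long as a camera call.
- silhouettes(target, picture): "region" (480x640 bool, what is visible of it) and "extent" ([left, top, right, bottom] in pixels, round what is visible of it).
The state is a dict: "time_s": time; "qpos": joint angles; "joint_vel": joint speeds; "tau": joint torques, N m; "ee_pos": TCP position; "eef_rot": TCP orientation; "force": force on the tool from outside, world axes, zero at the start; "moment": the same for the moment, N m; "grip_width": finger opening in m; "grip_force": force on a finger pad.
Only numpy, scipy, OpenCV 4.12 (cv2) and the standard library are available. Lean on these libraries where they do the work, as an engineer would, in place of code of your own. Each camera call takes 0.05 s, during which the arm holds its last target. There are 200 camera calls.

## Working session

There is one attempt and no reset: what is moved stays moved. The work goes in short steps, Python scripts to look and compute and a shell command to move; the robot and the scene stay as the last step left them, time stands still between calls to the robot, and variables do not carry over. Pictures are saved under pics/ and viewed, at most 13 in all, crops included, and the job is handed in when it is done.

```bash
mkdir -p pics; cat > h.py <<'E'
import numpy as np,cv2
from station import status,vision,order,silhouettes
from scipy.spatial.transform import Rotation as Ro
def proj(p,X):
    X=np.atleast_2d(X);c=X@np.array(p["R"]).T+np.array(p["t"]);u=c@np.array(p["K"]).T
    return u[:,:2]/u[:,2:]
def unproj(p,uv,z):
    R=np.array(p["R"]);t=np.array(p["t"]);uv=np.atleast_2d(uv)
    d=np.c_[uv,np.ones(len(uv))]@np.linalg.inv(np.array(p["K"])).T@R
    C=-R.T@t
    return C+d*((z-C[2])/d[:,2])[:,None]
def save(p,n): cv2.imwrite(n,cv2.cvtColor(p["pixels"],cv2.COLOR_RGB2BGR))
E
python3 - <<'E'
from h import *
o=status.get_obs();print({k:np.round(v,3) for k,v in o.items()})
for c in("scene","side","wrist"):
    p=vision.camera(c);save(p,f"pics/{c}0.png")
    print(c,"C",np.round(-np.array(p["R"]).T@np.array(p["t"]),3))
    for n in("jig_base","drill_jig","button_left","button_right","strip","offcut","tape_measure","carpenter_pencil"):
        for d in silhouettes(n,p)[:2]:
            ys,xs=np.nonzero(d["region"]);print(n,round(d["score"],2),np.round(d["extent"]),round(xs.mean(),1),round(ys.mean(),1),len(xs), np.round(cv2.minAreaRect(np.c_[xs,ys].astype(np.float32))[2],1))
E
```

```text
{'time_s': np.float64(0.0), 'qpos': array([-0.067,  0.3  ,  1.522, -0.   ,  1.321, -0.067]), 'joint_vel': array([ 0.   ,  0.001,  0.   , -0.   ,  0.001,  0.002]), 'tau': array([-2.0000e-03, -5.3181e+01, -3.5274e+01,  7.1000e-02,  2.4000e-02,
       -0.0000e+00]), 'ee_pos': array([0.55 , 0.   , 0.176]), 'eef_rot': array([-3.14 , -0.   ,  1.571]), 'force': array([-1.005, -0.253,  0.899]), 'moment': array([-0.037, -0.02 ,  0.061]), 'grip_force': np.float64(0.0), 'grip_width': np.float64(0.094)}
scene C [ 0.001 -0.366  0.691]
jig_base 0.96 [277. 253. 469. 391.] 378.8 329.3 7195 28.6
jig_base 0.36 [379. 198. 418. 238.] 397.1 217.6 1237 71.6
drill_jig 0.67 [308. 256. 438. 356.] 373.3 306.0 6432 26.8
button_left 0.73 [295. 255. 333. 280.] 313.5 266.3 526 19.2
button_right 0.88 [419. 317. 459. 354.] 440.1 333.2 707 36.9
strip 0.68 [275. 253. 469. 391.] 378.9 329.7 7245 29.1
offcut 0.75 [166. 283. 199. 324.] 184.5 302.7 1095 15.6
offcut 0.31 [294. 255. 335. 282.] 314.6 266.8 548 19.7
tape_measure 0.8 [377. 197. 417. 237.] 396.9 216.7 1184 70.0
carpenter_pencil 0.63 [160. 215. 239. 239.] 195.6
[... 262 characters left out ...]
.9 365.8 785 52.4
button_right 0.44 [378. 172. 391. 193.] 383.6 179.7 127 39.3
offcut 0.79 [383. 324. 430. 355.] 407.1 338.2 1107 80.8
tape_measure 0.67 [250. 203. 276. 234.] 261.9 216.8 744 69.4
carpenter_pencil 0.7 [280. 326. 340. 402.] 309.8 364.2 807 53.5
wrist C [0.551 0.082 0.385]
jig_base 0.71 [225. 238. 396. 480.] 312.5 303.1 13611 5.4
jig_base 0.36 [293. 476. 308. 480.] 297.7 477.0 80 90.0
drill_jig 0.79 [238. 310. 379. 479.] 304.8 378.6 13673 6.5
button_left 0.86 [304. 251. 331. 334.] 317.2 293.7 1880 86.9
offcut 0.6 [101.  47. 200. 135.] 148.8 89.8 4961 60.3
tape_measure 0.9 [494. 305. 586. 383.] 536.6 343.3 3434 39.1
carpenter_pencil 0.82 [355.   2. 410.  43.] 384.6 17.3 997 45.0
```

View pics/scene0.png

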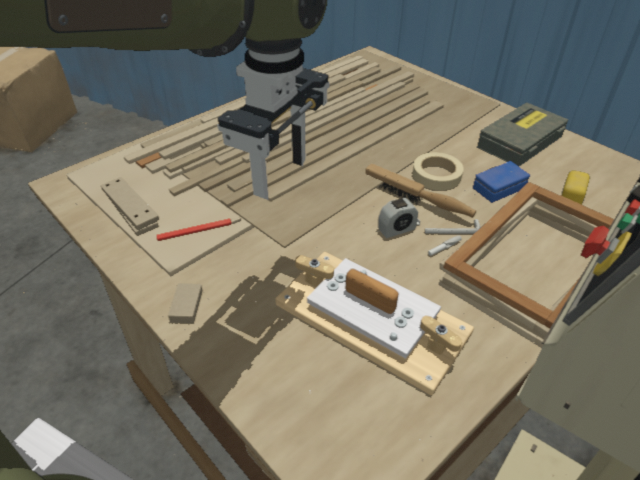

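View pics/wrist0.png

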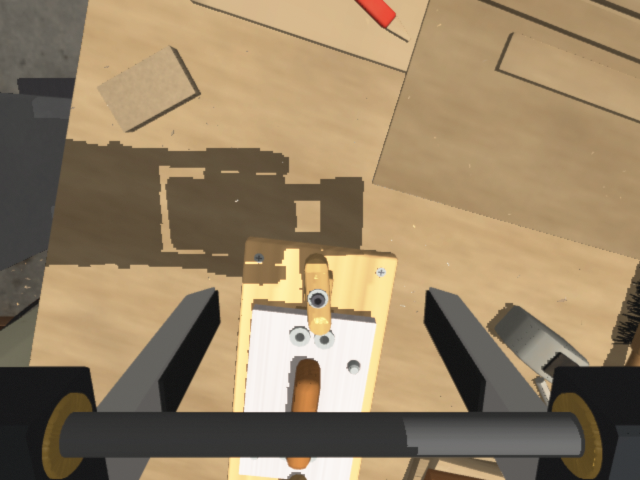

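```bash
python3 - <<'E'
from h import *
S={}
for c in("scene","side","wrist"):
    p=vision.camera(c)
    for n in("button_left","button_right","drill_jig"):
        r=silhouettes(n,p)
        if r:
            ys,xs=np.nonzero(r[0]["region"]);S[c,n]=(p,xs.mean(),ys.mean())
            if n!="drill_jig": print(c,n,np.round(unproj(p,[[xs.mean(),ys.mean()]],.052),4))
            if n!="drill_jig":
                P=unproj(p,np.c_[xs,ys],.057)[:,:2];w,v=np.linalg.eigh(np.cov(P.T));print('  axis deg from y',np.degrees(np.arctan2(-v[0,1],v[1,1])),'len',np.sqrt(w*12))
def tri(*obs):
    A=np.zeros((3,3));b=np.zeros(3)
    for p,u,v in obs:
        R=np.array(p["R"]);C=-R.T@np.array(p["t"]);d=R.T@np.linalg.inv(np.array(p["K"]))@[u,v,1];d/=np.linalg.norm(d)
        M=np.eye(3)-np.outer(d,d);A+=M;b+=M@C
    return np.linalg.solve(A,b)
for n in("button_left","button_right"):print(n,"tri",tri(*[S[k] for k in S if k[1]==n]))
E
```

```text
scene button_left [[ 0.5461 -0.0559  0.052 ]]
  axis deg from y 0.4231281351502787 len [0.02996423 0.06764865]
side button_left [[ 0.5463 -0.0557  0.052 ]]
  axis deg from y 3.437800389232528 len [0.02014244 0.07834426]
side button_right [[ 0.5138 -0.2911  0.052 ]]
  axis deg from y -4.559720761527596 len [0.01764534 0.06210319]
wrist button_left [[ 0.5433 -0.0654  0.052 ]]
  axis deg from y -17.260665471352613 len [0.13652249 0.18001985]
button_left tri [ 0.54461837 -0.05899998  0.05396884]
button_right tri [0.39710187 0.80403489 0.79166667]
```

The scene view shows the fixture at about (375,325), rotated slightly, with the left button at (313,266), the right button at (440,332) and the grip at (372,290). The wrist view shows the left button's screw at (318,299) and the grip at (303,405). I'll move above the fixture to measure from there.

```bash
python3 -m pendant '[-0.1,-0.02,-0.05,0,0,0,1, -0.2,-0.04,-0.1,0,0,0,1, -0.28,-0.04,-0.14,0,0,0,1, -0.28,-0.04,-0.14,0,0,0,1, -0.28,-0.04,-0.14,0,0,0,1, -0.28,-0.04,-0.14,0,0,0,1]'
cat > look.py <<'E'
from h import *
import sys
p=vision.camera("wrist");save(p,sys.argv[1])
print("C",np.round(-np.array(p["R"]).T@np.array(p["t"]),4),"ee",np.round(status.get_obs()["ee_pos"],4))
for n in("button_left","button_right","drill_jig","jig_grip","jig_base"):
    for d in silhouettes(n,p)[:2]:
        m=d["region"].astype(np.uint8);k,l,s,c=cv2.connectedComponentsWithStats(m)
        i=1+np.argmax(s[1:,4]);ys,xs=np.nonzero(l==i)
        r=cv2.minAreaRect(np.c_[xs,ys].astype(np.float32))
        z={"b":.059,"d":.042,"j":.018}[n[0]]
        B=unproj(p,cv2.boxPoints(r),z)[:,:2]
        e=B[[1,2,3,0]]-B;L=np.linalg.norm(e,axis=1);j=np.argmax(L);a=np.degrees(np.arctan2(-e[j,0],e[j,1]));a=(a+90)%180-90
        print(n,round(d["score"],2),"px",np.round(r[0],1),"centre",np.round(B.mean(0),4),"size",np.round(L[:2],3),"yaw",round(a,1))
E
python3 look.py pics/w1.png
```

```text
time_s: 2.55
ee_pos: [0.5299, -0.1391, 0.246]
eef_rot: [-3.14, -0.001, 1.571]
force: [-0.2, 0.6, -0.5]
grip_width: 0.0944
grip_force: 0.0
C [ 0.5308 -0.057   0.4537] ee [ 0.5299 -0.1388  0.2459]
button_left 0.66 px [340.4 122. ] centre [ 0.547  -0.0593] size [0.02  0.067] yaw 3.3
button_right 0.67 px [311.1 346.8] centre [ 0.5191 -0.2839] size [0.074 0.022] yaw -18.6
drill_jig 0.75 px [325.2 236.1] centre [ 0.5334 -0.1738] size [0.181 0.109] yaw -4.7
jig_grip 0.77 px [325.8 235.6] centre [ 0.5342 -0.1801] size [0.191 0.116] yaw -4.3
jig_base 0.72 px [319.6 230.1] centre [ 0.5261 -0.1846] size [0.325 0.138] yaw -6.4
```

View pics/w1.png

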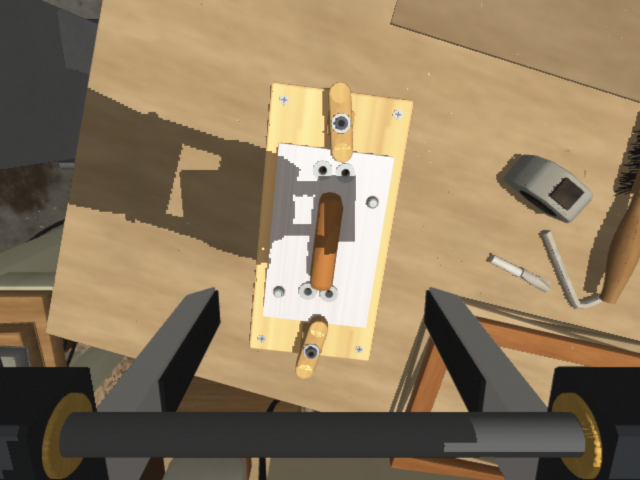

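The fixture is fully visible: left screw at (341,123), right screw at (312,352) and grip from (330,195) to (322,288). Both buttons overlap the plate.

```bash
cat > g.py <<'E'
from h import *
def tri(obs):
    A=np.zeros((3,3));b=np.zeros(3)
    for p,u,v in obs:
        R=np.array(p["R"]);C=-R.T@np.array(p["t"]);d=R.T@np.linalg.inv(np.array(p["K"]))@[u,v,1];d/=np.linalg.norm(d)
        M=np.eye(3)-np.outer(d,d);A+=M;b+=M@C
    X=np.linalg.solve(A,b);return X,[np.round(proj(p,X)[0]-[u,v],1) for p,u,v in obs]
def grip(p):
    # wooden grip: dark saturated orange inside the jig's outline
    r=silhouettes("drill_jig",p)[0]["region"].astype(np.uint8)
    hull=cv2.fillPoly(np.zeros_like(r),[cv2.convexHull(np.argwhere(r)[:,::-1].astype(np.int32))],1)
    h=cv2.cvtColor(p["pixels"],cv2.COLOR_RGB2HSV)
    m=((h[...,1]>150)&(h[...,0]<16)&(hull>0)).astype(np.uint8)
    k,l,s,c=cv2.connectedComponentsWithStats(m);i=1+np.argmax(s[1:,4]);ys,xs=np.nonzero(l==i)
    return cv2.minAreaRect(np.c_[xs,ys].astype(np.float32)),xs,ys
E
python3 - <<'E'
from g import *
W=vision.camera("wrist");S=vision.camera("scene")
print("f",W["K"][0][0])
print("screws at z.065",np.round(unproj(W,[[341.5,123],[312,352]],.065),4))
for n in("button_left","button_right"):
    q=[]
    for p in(W,S):
        r=silhouettes(n,p)
        if r: ys,xs=np.nonzero(r[0]["region"]);q.append((p,xs.mean(),ys.mean()))
    if len(q)>1:print(n,tri(q))
for p,n in((W,"W"),(S,"S")):
    r,xs,ys=grip(p);print(n,r)
    if n=="W":
        B=unproj(p,cv2.boxPoints(r),.08)[:,:2];print(np.round(B,4),B.mean(0))
    q=(p,xs.mean(),ys.mean()); 
    if n=="W":q0=q
print("grip",tri([q0,q]))
E
```

```text
f 425.48307535545075
screws at z.065 [[ 0.548  -0.0596  0.065 ]
 [ 0.5208 -0.2862  0.065 ]]
button_left (array([ 0.48045979, -0.15555462,  0.19953642]), [array([-67.5, -66.3]), array([ 39.9, -21.2])])
button_right (array([ 0.51899033, -0.28703286,  0.05087113]), [array([-0.3, -0.4]), array([ 0.4, -0.1])])
W ((325.5065612792969, 240.70086669921875), (22.335664749145508, 96.28126525878906), 7.594644546508789)
[[ 0.5179 -0.2083]
 [ 0.5298 -0.1177]
 [ 0.5495 -0.1203]
 [ 0.5388 -0.2113]] [ 0.53398249 -0.16441723]Traceback (most recent call last):
  File "<stdin>", line 12, in <module>
  File "g.py", line 14, in grip
    k,l,s,c=cv2.connectedComponentsWithStats(m);i=1+np.argmax(s[1:,4]);ys,xs=np.nonzero(l==i)
                                                    ~~~~~~~~~^^^^^^^^^
    return _wrapfunc(a, 'argmax', axis=axis, out=out, **kwds)
    return bound(*args, **kwds)
ValueError: attempt to get argmax of an empty sequence
```

```bash
python3 -m pendant '[0.08,0.018,0,0,0,0,0.3, 0.158,0.036,0,0,0,-0.03,0.3, 0.158,0.036,0.08,0,0,-0.03,0.3, 0.158,0.036,0.16,0,0,-0.03,0.3, 0.158,0.036,0.24,0,0,-0.03,0.3, 0.158,0.036,0.3,0,0,-0.03,0.3, 0.158,0.036,0.32,0,0,-0.03,0.3, 0.158,0.036,0.32,0,0,-0.03,0.3, 0.158,0.036,0.32,0,0,-0.03,0.3]' 20
python3 - <<'E'
from h import *
p=vision.camera("side");save({"pixels":cv2.resize(p["pixels"][120:320,250:470],(770,700))[:600]},"pics/s1.png")
p=vision.camera("wrist");save(p,"pics/w2.png")
E
```

```text
time_s: 4.15
ee_pos: [0.5488, -0.0612, 0.0884]
eef_rot: [3.14, 0.0, 1.618]
force: [0.1, -0.6, 0.4]
grip_width: 0.0613
grip_force: 0.0
```

View pics/w2.png

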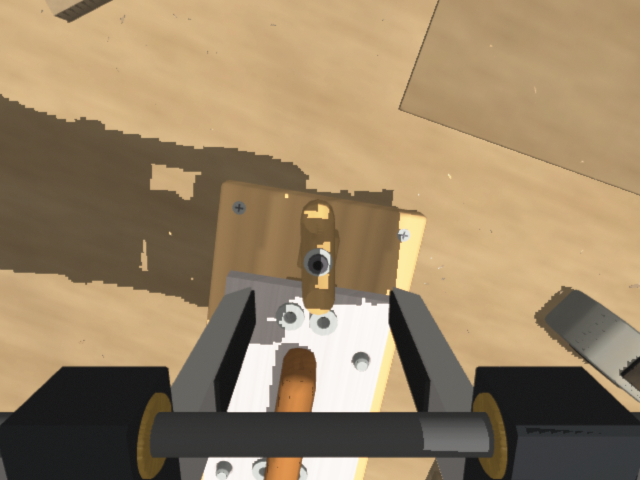

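Close up, the left button's screw is at (317,262), the button points straight along the tool axis, and the finger tips are symmetric about column 320.

```bash
python3 - <<'E'
from g import *
p=vision.camera("wrist");o=status.get_obs();print(np.round(unproj(p,[[317,263]],.065),4),o["ee_pos"],o["eef_rot"])
E
```

```text
[[ 0.5468 -0.0578  0.065 ]] [ 0.54875391 -0.06114834  0.08839514] [3.13920440e+00 5.23809237e-04 1.61788148e+00]
```

```bash
python3 -m pendant '[0.005,-0.003,0.03,0,0,0,0.3, 0.005,-0.003,0.06,0,0,0,0.3, 0.005,-0.003,0.08,0,0,0,0.3, 0.005,-0.003,0.08,0,0,0,0.3, 0.005,-0.003,0.08,0,0,0,-0.8, 0.005,-0.003,0.08,0,0,0,-0.8, 0.005,-0.003,0.08,0,0,0,-0.8, 0.005,-0.003,0.08,0,0,0,-0.8, 0.005,-0.003,0.08,0,0,0,-0.8]' 20
```

```text
time_s: 5.2
ee_pos: [0.5465, -0.0586, 0.047]
eef_rot: [3.141, 0.0, 1.618]
force: [0.2, 0.2, -0.7]
grip_width: 0.0246
grip_force: 0.0
```

```bash
python3 -m pendant '[0,0,0,0,0,0,-0.8, 0,0,0,0,0,0,-0.8, 0,0,0,0,0,0,-0.8, 0,0,0,0,0,-0.09,-0.8, 0,0,0,0,0,-0.18,-0.8, 0,0,0,0,0,-0.27,-0.8, 0,0,0,0,0,-0.36,-0.8, 0,0,0,0,0,-0.45,-0.8, 0,0,0,0,0,-0.54,-0.8, 0,0,0,0,0,-0.63,-0.8, 0,0,0,0,0,-0.72,-0.8, 0,0,0,0,0,-0.81,-0.8]' 20
```

```text
time_s: 6.4
ee_pos: [0.5464, -0.0586, 0.0468]
eef_rot: [3.142, -0.0, 2.896]
force: [-0.5, 1.3, -0.9]
grip_width: 0.0095
grip_force: 0.0
```

The fingers closed to 9.5 mm on nothing, so I'll look before doing anything else.

```bash
python3 - <<'E'
from h import *
p=vision.camera("side");a=cv2.resize(p["pixels"][150:300,270:430],(640,600),interpolation=cv2.INTER_CUBIC);save({"pixels":a},"pics/s2.png")
print(proj(p,[[.5464,-.0586,.0468],[.547,-.058,.059]]))
p=vision.camera("wrist");save(p,"pics/w3.png");print(proj(p,[[.5464,-.0586,.0468],[.547,-.058,.059]]))
E
```

```text
[[348.24531108 244.38668766]
 [348.04217596 239.94421745]]
[[320.80344866 282.297159  ]
 [322.20174013 292.14820087]]
```

View pics/s2.png

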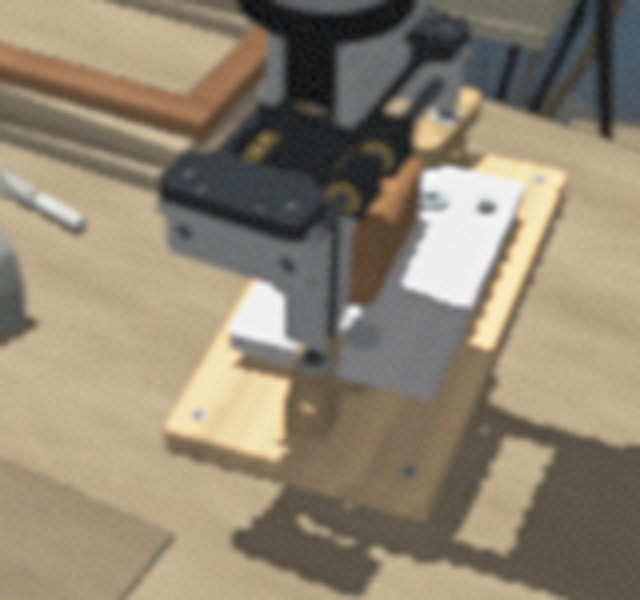

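View pics/w3.png

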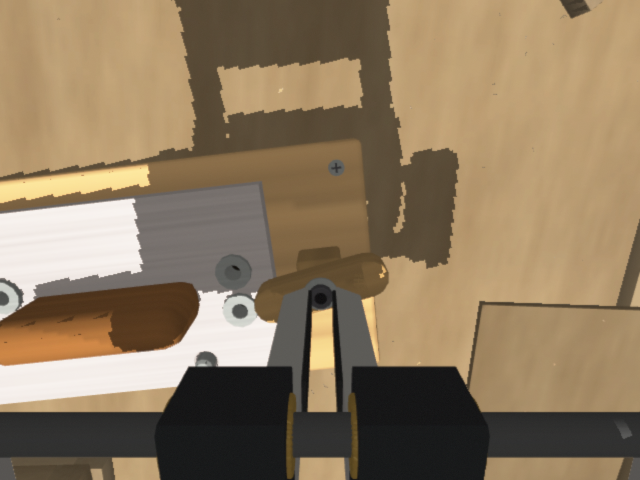

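The side view shows the finger tips at about the left button's height. The wrist view shows the button still unturned, with its screw at (320,297) between or in front of the tips. I need a zoomed montage to tell which.

```bash
python3 - <<'E'
from h import *
p=vision.camera("wrist")["pixels"][225:375,245:395];s=vision.camera("scene");q=s["pixels"][180:330,250:400]
print(proj(s,[[.5464,-.0586,.0468],[.547,-.058,.059]]))
a=np.hstack([cv2.resize(x,(400,400),interpolation=cv2.INTER_CUBIC) for x in(p,q)]);save({"pixels":a},"pics/m1.png")
E
```

```text
[[314.71239308 268.71142403]
 [314.57005946 263.18286768]]
```

View pics/m1.png

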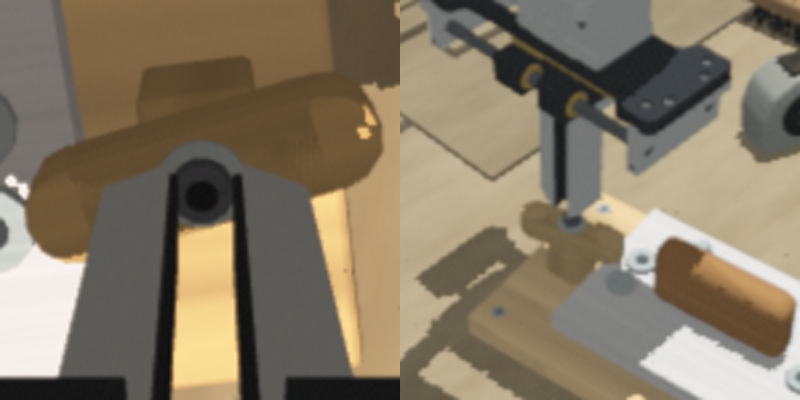

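```bash
python3 - <<'E'
from g import *
W,S,D=[vision.camera(c) for c in("wrist","scene","side")]
obs=[(S,314,257.5),(D,348.7,241.2)]
print("tip S+D",tri(obs)); print("all",tri(obs+[(W,320,291)]))
print("screw head S z.065",unproj(S,[[315,262]],.065))
o=status.get_obs();print(o["ee_pos"],o["grip_width"],o["qpos"],o["force"])
E
```

```text
tip S+D (array([ 0.54785781, -0.0529858 ,  0.06428951]), [array([-1.8,  2. ]), array([-1.6, -1.7])])
all (array([ 0.54648178, -0.05539693,  0.06394307]), [array([-1. ,  3.2]), array([-0.6, -2.2]), array([7.1, 2.9])])
screw head S z.065 [[ 0.54453296 -0.06020038  0.065     ]]
[ 0.54638055 -0.05855796  0.04684812] 0.009552105880857373 [-1.73409585e-01  4.40641440e-01  1.65273556e+00 -2.40483816e-05
  1.04821554e+00 -1.49026373e+00] [-0.39346864  0.15871839  0.07071989]
```

The tips triangulate to about z = 0.064, roughly 17 mm above the reported TCP, so the fingers closed over the button without touching it. I'll open, turn back and go 14 mm lower.

```bash
python3 -m pendant '[0,0,-0.01,0,0,0,0.3, 0,0,-0.01,0,0,0.09,0.3, 0,0,-0.01,0,0,0.18,0.3, 0,0,-0.01,0,0,0.27,0.3, 0,0,-0.01,0,0,0.36,0.3, 0,0,-0.01,0,0,0.45,0.3, 0,0,-0.01,0,0,0.54,0.3, 0,0,-0.01,0,0,0.63,0.3, 0,0,-0.01,0,0,0.72,0.3, 0,0,-0.01,0,0,0.81,0.3, 0,0,-0.01,0,0,0.81,0.3, 0,0,-0.01,0,0,0.81,0.3]' 20
python3 -m pendant '[0,0,0.015,0,0,0,0.3, 0,0,0.03,0,0,0,0.3, 0,0,0.038,0,0,0,0.3, 0,0,0.038,0,0,0,-0.8, 0,0,0.038,0,0,0,-0.8, 0,0,0.038,0,0,0,-0.8, 0,0,0.038,0,0,0,-0.8, 0,0,0.038,0,0,0,-0.8, 0,0,0.038,0,0,0,-0.8, 0,0,0.038,0,0,0,-0.8]' 20
```

```text
time_s: 7.95
ee_pos: [0.5465, -0.0586, 0.0521]
eef_rot: [3.141, 0.0, 1.622]
force: [-0.5, -0.1, 0.0]
grip_width: 0.0613
grip_force: 0.0
time_s: 8.95
ee_pos: [0.5466, -0.0586, 0.033]
eef_rot: [3.141, 0.0, 1.618]
force: [0.5, -0.0, -1.3]
grip_width: 0.0108
grip_force: 18.4
```

```bash
python3 - <<'E'
from h import *
P=[]
for c,(r,k) in dict(wrist=(230,245),scene=(180,250),side=(180,290)).items():
    x=vision.camera(c);s=x["pixels"][r:r+130,k:k+130];P.append(cv2.resize(s,(266,266),interpolation=cv2.INTER_CUBIC))
    print(c,proj(x,[[.5466,-.0586,.033],[.5466,-.0586,.059]])-[k,r])
save({"pixels":np.hstack(P)},"pics/m2.png")
E
```

```text
wrist [[75.33571653 53.87594344]
 [75.18759414 74.60662714]]
scene [[64.77478311 94.37625008]
 [64.76851335 83.46060083]]
side [[57.96848365 69.46268568]
 [58.30719651 59.78012109]]
```

View pics/m2.png

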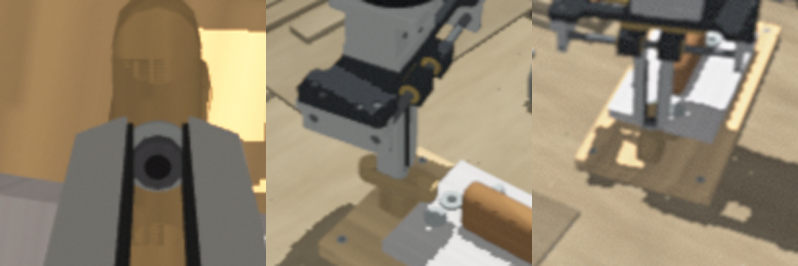

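The fingers now hold the 12 mm screw head just above the button, and in the scene view the tips sit at about z = 0.058. I'll open, go another 10 mm lower and close again.

```bash
python3 -m pendant '[0,0,0,0,0,0,0, 0,0,0,0,0,0,0, 0,0,0,0,0,0,0, 0,0,0.01,0,0,0,0, 0,0,0.02,0,0,0,0, 0,0,0.02,0,0,0,-0.8, 0,0,0.02,0,0,0,-0.8, 0,0,0.02,0,0,0,-0.8, 0,0,0.02,0,0,0,-0.8, 0,0,0.02,0,0,0,-0.8, 0,0,0.02,0,0,0,-0.8]' 20
```

```text
time_s: 10.2
ee_pos: [0.5466, -0.0586, 0.023]
eef_rot: [3.141, 0.0, 1.618]
force: [2.0, -0.4, 1.0]
grip_width: 0.0197
grip_force: 20.0
```

It now holds 19.7 mm, which is the button's width. Turning it.

```bash
python3 -m pendant '[0,0,0,0,0,-0.08,-0.8, 0,0,0,0,0,-0.16,-0.8, 0,0,0,0,0,-0.24,-0.8, 0,0,0,0,0,-0.32,-0.8, 0,0,0,0,0,-0.4,-0.8, 0,0,0,0,0,-0.48,-0.8, 0,0,0,0,0,-0.56,-0.8, 0,0,0,0,0,-0.64,-0.8, 0,0,0,0,0,-0.72,-0.8, 0,0,0,0,0,-0.8,-0.8, 0,0,0,0,0,-0.83,-0.8, 0,0,0,0,0,-0.83,-0.8]' 20
python3 -m pendant '[0,0,0,0,0,0,-0.45, 0,0,0,0,0,0,-0.45, 0,0,0,0,0,0,-0.45, 0,0,-0.06,0,0,0,-0.45, 0,0,-0.14,0,0,0,-0.45, 0,0,-0.2,0,0,0,-0.3, 0,0,-0.2,0,0,0,0]' 20
python3 - <<'E'
from h import *
o=status.get_obs();print(o["ee_pos"],o["eef_rot"],o["qpos"])
for c in("wrist","scene"):
    p=vision.camera(c);
    if c=="wrist":save(p,"pics/w4.png")
    for n in("button_left","button_right","drill_jig"):
        for d in silhouettes(n,p)[:2]:
            ys,xs=np.nonzero(d["region"]);r=cv2.minAreaRect(np.c_[xs,ys].astype(np.float32))
            B=unproj(p,cv2.boxPoints(r),.059 if n[0]=="b" else .042)[:,:2];e=B[[1,2,3,0]]-B;L=np.linalg.norm(e,axis=1);j=np.argmax(L)
            print(c,n,round(d["score"],2),np.round(B.mean(0),4),np.round(L[:2],3),np.degrees(np.arctan2(-e[j,0],e[j,1])))
E
```

```text
time_s: 11.4
ee_pos: [0.5459, -0.0591, 0.0229]
eef_rot: [-3.141, -0.001, 2.923]
force: [-3.2, -3.3, 2.6]
grip_width: 0.0198
grip_force: 20.0
time_s: 12.1
ee_pos: [0.5483, -0.0588, 0.127]
eef_rot: [3.141, 0.007, 2.922]
force: [1.6, -0.3, 0.3]
grip_width: 0.0374
grip_force: 0.0
[ 0.54825648 -0.05878405  0.12703884] [3.14123296 0.00677496 2.92179332] [-1.73261386e-01  3.43768542e-01  1.58305716e+00  4.71967715e-05
  1.20798259e+00 -1.52427619e+00]
wrist button_left 0.59 [ 0.5456 -0.0593] [0.019 0.071] 76.74776710325831
wrist button_right 0.65 [ 0.5236 -0.2618] [0.025 0.036] 164.68945770779214
wrist drill_jig 0.77 [ 0.5325 -0.1772] [0.183 0.111] 173.55459419001986
wrist drill_jig 0.28 [ 0.5273 -0.2759] [0.026 0.038] 162.92648163461402
scene button_left 0.73 [ 0.5396 -0.0606] [0.076 0.03 ] -101.086771863882
scene button_right 0.63 [ 0.5116 -0.2863] [0.031 0.07 ] 161.6824814516531
scene button_right 0.57 [ 0.7255 -0.1276] [0.088 0.094] 122.99627424997884
scene drill_jig 0.73 [ 0.5294 -0.1684] [0.134 0.209] 170.70468433105586
```

The left button is now clear, at about 1.46 rad relative to the fixture. Next I'll go over to the right button.

```bash
python3 -m pendant '[-0.005,-0.05,0,0,0,0.09,0, -0.015,-0.13,0,0,0,0.18,0, -0.023,-0.21,0,0,0,0.27,0, -0.031,-0.29,0,0,0,0.36,0, -0.039,-0.37,0,0,0,0.45,0, -0.045,-0.44,0,0,0,0.54,0, -0.047,-0.4555,0,0,0,0.63,0, -0.047,-0.4555,0,0,0,0.72,0, -0.047,-0.4555,0,0,0,0.81,0, -0.047,-0.4555,0,0,0,0.9,0, -0.047,-0.4555,0,0,0,0.95,0, -0.047,-0.4555,0,0,0,0.95,0]' 20
python3 -m pendant '[0,0,0,0,0,0.09,0, 0,0,0,0,0,0.11,0, 0,0,0,0,0,0.11,0, 0,0,0,0,0,0.11,0]' 20
python3 - <<'E'
from h import *
o=status.get_obs();print(o["ee_pos"],o["eef_rot"],o["qpos"])
p=vision.camera("wrist");save(p,"pics/w5.png")
for n in("button_left","button_right","drill_jig"):
        for d in silhouettes(n,p)[:1]:
            ys,xs=np.nonzero(d["region"]);r=cv2.minAreaRect(np.c_[xs,ys].astype(np.float32))
            B=unproj(p,cv2.boxPoints(r),.059 if n[0]=="b" else .042)[:,:2];e=B[[1,2,3,0]]-B;L=np.linalg.norm(e,axis=1);j=np.argmax(L)
            print(n,round(d["score"],2),r,np.round(B.mean(0),4),np.round(L[:2],3),np.degrees(np.arctan2(-e[j,0],e[j,1])))
E
```

```text
time_s: 13.7
ee_pos: [0.5195, -0.2859, 0.1223]
eef_rot: [-3.141, -0.0, 1.428]
force: [0.1, -0.4, -1.5]
grip_width: 0.0468
grip_force: 0.0
time_s: 14.1
ee_pos: [0.5196, -0.2859, 0.1226]
eef_rot: [-3.141, -0.0, 1.259]
force: [-0.4, -0.3, 0.2]
grip_width: 0.047
grip_force: 0.0
[ 0.51957414 -0.28593406  0.12264003] [-3.14126082e+00 -6.84501869e-05  1.25948096e+00] [-5.64836736e-01  4.42117218e-01  1.45632691e+00 -1.79179501e-05
  1.24348692e+00 -2.53515615e-01]
button_right 0.63 ((320.5, 247.0), (102.0, 29.0), 90.0) [ 0.5194 -0.2858] [0.019 0.071] -18.44268916294923
drill_jig 0.76 ((290.38507080078125, 97.04790496826172), (230.8004608154297, 181.08531188964844), 79.47221374511719) [ 0.5293 -0.1929] [0.109 0.139] -11.287663104438295
```

View pics/w5.png

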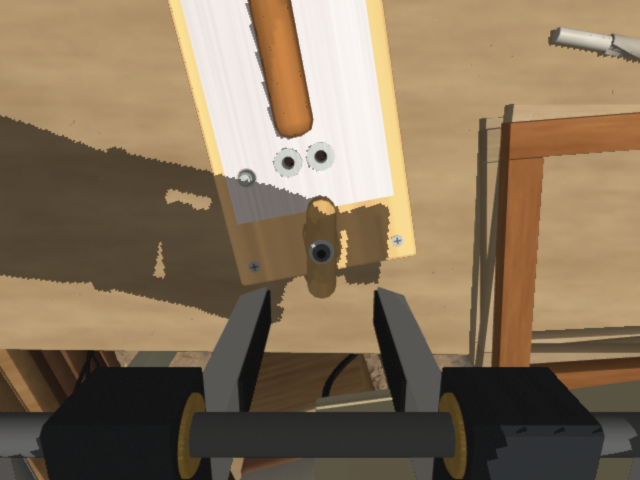

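The right button (320,247) is centred and aligned between the fingers. I'll descend by the same amount, grip and turn it.

```bash
python3 -m pendant '[0,0,0.06,0,0,0,0, 0,0,0.12,0,0,0,0, 0,0,0.17,0,0,0,0, 0,0,0.2,0,0,0,0, 0,0,0.2,0,0,0,0, 0,0,0.2,0,0,0,-0.8, 0,0,0.2,0,0,0,-0.8, 0,0,0.2,0,0,0,-0.8, 0,0,0.2,0,0,0,-0.8, 0,0,0.2,0,0,0,-0.8, 0,0,0.2,0,0,0,-0.8]' 20
```

```text
time_s: 15.4
ee_pos: [0.5192, -0.2859, 0.0237]
eef_rot: [-3.141, 0.0, 1.257]
force: [-5.4, 2.8, 6.3]
grip_width: 0.0198
grip_force: 20.0
```

```bash
python3 -m pendant '[0,0,0,0,0,0.08,-0.8, 0,0,0,0,0,0.16,-0.8, 0,0,0,0,0,0.24,-0.8, 0,0,0,0,0,0.32,-0.8, 0,0,0,0,0,0.4,-0.8, 0,0,0,0,0,0.48,-0.8, 0,0,0,0,0,0.56,-0.8, 0,0,0,0,0,0.64,-0.8, 0,0,0,0,0,0.72,-0.8, 0,0,0,0,0,0.78,-0.8, 0,0,0,0,0,0.79,-0.8, 0,0,0,0,0,0.79,-0.8]' 20
python3 -m pendant '[0,0,0,0,0,0,-0.45, 0,0,0,0,0,0,-0.45, 0,0,0,0,0,0,-0.45, 0,0,-0.06,0,0,0,-0.45, 0,0,-0.14,0,0,0,-0.45, 0,0,-0.22,0,0,0,-0.3, 0,0,-0.3,0,0,0,0, 0,0,-0.34,0,0,0,0, 0,0,-0.34,0,0,0,0, 0,0,-0.34,0,0,0,0]' 20
python3 - <<'E'
from g import *
o=status.get_obs();print(o["ee_pos"],o["eef_rot"],o["qpos"])
for c in("wrist","scene"):
    p=vision.camera(c);save(p,f"pics/{c}6.png")
    for n in("button_left","button_right","drill_jig"):
        for d in silhouettes(n,p)[:1]:
            ys,xs=np.nonzero(d["region"]);r=cv2.minAreaRect(np.c_[xs,ys].astype(np.float32))
            B=unproj(p,cv2.boxPoints(r),.059 if n[0]=="b" else .042)[:,:2];e=B[[1,2,3,0]]-B;L=np.linalg.norm(e,axis=1);j=np.argmax(L)
            print(c,n,round(d["score"],2),np.round(r[0]),np.round(B.mean(0),4),np.round(L[:2],3),np.degrees(np.arctan2(-e[j,0],e[j,1])))
E
```

```text
time_s: 16.6
ee_pos: [0.5205, -0.2876, 0.0238]
eef_rot: [3.138, -0.003, 0.015]
force: [2.2, -9.6, -1.5]
grip_width: 0.0199
grip_force: 20.0
time_s: 17.6
ee_pos: [0.5194, -0.2857, 0.1921]
eef_rot: [-3.141, 0.001, 0.016]
force: [-0.8, 0.1, -0.1]
grip_width: 0.047
grip_force: 0.0
[ 0.51940637 -0.28572924  0.19209836] [-3.14117231e+00  5.77718460e-04  1.57895700e-02] [-5.64722210e-01  3.85868157e-01  1.37075628e+00  3.52383147e-05
  1.38568183e+00  9.90278170e-01]
wrist button_left 0.95 [ 46. 185.] [ 0.5477 -0.0636] [0.07  0.027] -103.15223982215247
wrist drill_jig 0.85 [185. 198.] [ 0.5339 -0.17  ] [0.112 0.18 ] -7.409112698786381
scene button_left 0.77 [313. 267.] [ 0.5396 -0.0605] [0.076 0.03 ] -100.73549415364852
scene button_right 0.98 [440. 333.] [ 0.5129 -0.2862] [0.078 0.021] -88.80142135842217
scene drill_jig 0.91 [372. 304.] [ 0.5313 -0.1674] [0.135 0.211] 169.27725152861098
```

Both buttons are turned to about ±1.43–1.46 rad. Now over the grip.

```bash
python3 -m pendant '[0.01,-0.06,0,0,0,-0.09,0, 0.02,-0.14,0,0,0,-0.18,0, 0.03,-0.22,0,0,0,-0.27,0, 0.0324,-0.238,0,0,0,-0.36,0, 0.0324,-0.238,0,0,0,-0.45,0, 0.0324,-0.238,0,0,0,-0.54,0, 0.0324,-0.238,0,0,0,-0.63,0, 0.0324,-0.238,0,0,0,-0.72,0, 0.0324,-0.238,0,0,0,-0.81,0, 0.0324,-0.238,0,0,0,-0.9,0, 0.0324,-0.238,0,0,0,-0.914,0, 0.0324,-0.238,0,0,0,-0.914,0]' 20
python3 - <<'E'
from g import *
import cv2
o=status.get_obs();print(o["ee_pos"],o["eef_rot"],o["qpos"])
p=vision.camera("wrist");save(p,"pics/w7.png")
r,xs,ys=grip(p);print(r,proj(p,[o["ee_pos"]]))
# top face in tool frame at z .086
B=unproj(p,cv2.boxPoints(r),.083);R=Ro.from_euler("xyz",o["eef_rot"])
print(np.round(B,4));print(np.round(R.inv().apply(B-o["ee_pos"]),4))
h=cv2.cvtColor(p["pixels"],cv2.COLOR_RGB2HSV)
d=silhouettes("drill_jig",p)[0];rr=cv2.minAreaRect(np.argwhere(d["region"])[:,::-1].astype(np.float32));B=unproj(p,cv2.boxPoints(rr),.042);print("jig",B.mean(0));print(np.round(B,4))
for n in("button_left","button_right"):
    for d in silhouettes(n,p)[:1]:
        rr=cv2.minAreaRect(np.argwhere(d["region"])[:,::-1].astype(np.float32));print(n,d["score"],rr,unproj(p,[rr[0]],.059))
E
```

```text
time_s: 19.2
ee_pos: [0.5339, -0.1667, 0.1928]
eef_rot: [-3.142, -0.0, 1.449]
force: [-0.2, 0.2, -0.4]
grip_width: 0.0469
grip_force: 0.0
[ 0.53393966 -0.16673489  0.19276928] [-3.14150649e+00 -1.83791709e-05  1.44853111e+00] [-3.68154099e-01  3.09126312e-01  1.47167294e+00 -3.21747374e-06
  1.36088145e+00 -2.45888209e-01]
((321.0, 226.0), (112.0, 26.0), 90.0) [[320.42745324 284.0473473 ]]
[[ 0.5302 -0.1191  0.083 ]
 [ 0.5493 -0.1215  0.083 ]
 [ 0.5392 -0.2095  0.083 ]
 [ 0.5186 -0.207   0.083 ]]
[[ 0.0468 -0.0095  0.1098]
 [ 0.0468  0.0098  0.1098]
 [-0.0418  0.0105  0.1098]
 [-0.0418 -0.0103  0.1098]]
jig [ 0.53270905 -0.17346208  0.042     ]
[[ 0.4898 -0.0768  0.042 ]
 [ 0.598  -0.0901  0.042 ]
 [ 0.5837 -0.2711  0.042 ]
 [ 0.4594 -0.2558  0.042 ]]
button_left 0.83 ((320.5380554199219, 84.111572265625), (91.63908386230469, 29.622684478759766), 5.599339485168457) [[ 0.5469399  -0.05928439  0.059     ]]
button_right 0.63 ((320.8000183105469, 350.4000244140625), (26.791501998901367, 76.90153503417969), 82.87498474121094) [[ 0.51945842 -0.28298759  0.059     ]]
```

View pics/w7.png

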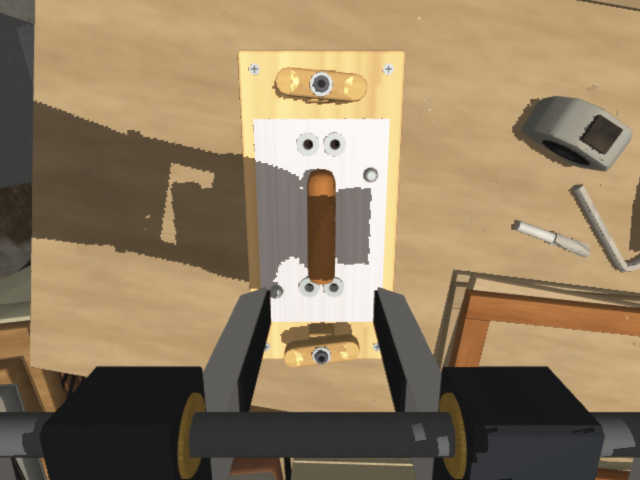

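Both buttons (321,84) and (321,352) now lie clear of the plate, and the grip (321,226) is aligned and centred on the tool axis. Descending to grasp.

```bash
python3 -m pendant '[0.001,0,0.06,0,0,0,0, 0.001,0,0.13,0,0,0,0, 0.001,0,0.2,0,0,0,0, 0.001,0,0.26,0,0,0,0, 0.001,0,0.3,0,0,0,0, 0.001,0,0.32,0,0,0,0, 0.001,0,0.33,0,0,0,0, 0.001,0,0.33,0,0,0,0]' 20
python3 -m pendant '[0,0,0,0,0,0,-0.8, 0,0,0,0,0,0,-0.8, 0,0,0,0,0,0,-0.8, 0,0,0,0,0,0,-0.8, 0,0,0,0,0,0,-0.8, 0,0,0,0,0,0,-0.8]' 40
```

```text
time_s: 20.25
ee_pos: [0.5342, -0.1663, 0.0281]
eef_rot: [3.141, 0.0, 1.451]
force: [-0.3, -0.5, 0.0]
grip_width: 0.0469
grip_force: 0.0
time_s: 20.85
ee_pos: [0.5341, -0.1663, 0.0283]
eef_rot: [3.141, 0.0, 1.451]
force: [-3.5, 0.8, 6.0]
grip_width: 0.0222
grip_force: 40.0
```

The grip is held at 22.2 mm. Lifting slowly, straight up.

```bash
python3 -m pendant '[0,0,-0.004,0,0,0,-0.8, 0,0,-0.01,0,0,0,-0.8, 0,0,-0.016,0,0,0,-0.8, 0,0,-0.022,0,0,0,-0.8]' 40
python3 -m pendant '[0,0,-0.006,0,0,0,-0.8, 0,0,-0.012,0,0,0,-0.8, 0,0,-0.018,0,0,0,-0.8, 0,0,-0.024,0,0,0,-0.8, 0,0,-0.032,0,0,0,-0.8, 0,0,-0.04,0,0,0,-0.8]' 40
python3 - <<'E'
from h import *
o=status.get_obs();print(o["force"],o["moment"],o["grip_width"],o["grip_force"],o["eef_rot"])
E
```

```text
time_s: 21.25
ee_pos: [0.5339, -0.1662, 0.0388]
eef_rot: [-3.141, -0.0, 1.451]
force: [-0.1, -0.3, -6.1]
grip_width: 0.0219
grip_force: 40.0
time_s: 21.85
ee_pos: [0.534, -0.1662, 0.0592]
eef_rot: [3.142, 0.0, 1.451]
force: [-0.4, -0.4, -6.5]
grip_width: 0.0221
grip_force: 40.0
[-0.37272866 -0.42810638 -6.51110726] [ 0.02456506  0.01282642 -0.01712989] 0.022080429281842 39.98116314411163 [3.14158428e+00 8.89122550e-06 1.45137440e+00]
```

```bash
python3 -m pendant '[0,0,-0.016,0,0,0,-0.8, 0,0,-0.036,0,0,0,-0.8, 0,0,-0.056,0,0,0,-0.8, 0,0,-0.076,0,0,0,-0.8, 0,0,-0.096,0,0,0,-0.8, 0,0,-0.114,0,0,0,-0.8, 0,0,-0.128,0,0,0,-0.8, 0,0,-0.138,0,0,0,-0.8, 0,0,-0.138,0,0,0,-0.8, 0,0,-0.138,0,0,0,-0.8, 0,0,-0.138,0,0,0,-0.8, 0,0,-0.138,0,0,0,-0.8]' 40
python3 - <<'E'
from h import *
P=[]
for c,(r,k) in dict(scene=(180,240),side=(130,270)).items():
    x=vision.camera(c);P.append(cv2.resize(x["pixels"][r:r+220,k:k+220],(400,400),interpolation=cv2.INTER_CUBIC))
save({"pixels":np.hstack(P)},"pics/m3.png")
o=status.get_obs();print(o["force"],o["moment"],o["ee_pos"],o["eef_rot"],np.abs(o["joint_vel"]).max())
E
```

```text
time_s: 23.05
ee_pos: [0.5339, -0.1662, 0.1275]
eef_rot: [-3.141, -0.0, 1.451]
force: [-0.0, 0.0, -6.5]
grip_width: 0.0219
grip_force: 40.0
[ 0.44522438 -0.43781321 -6.01901807] [0.06795691 0.02609471 0.01017264] [ 0.53393981 -0.16616995  0.12759451] [-3.14118836e+00 -1.45608802e-04  1.45141253e+00] 0.0022998184392119085
```

View pics/m3.png

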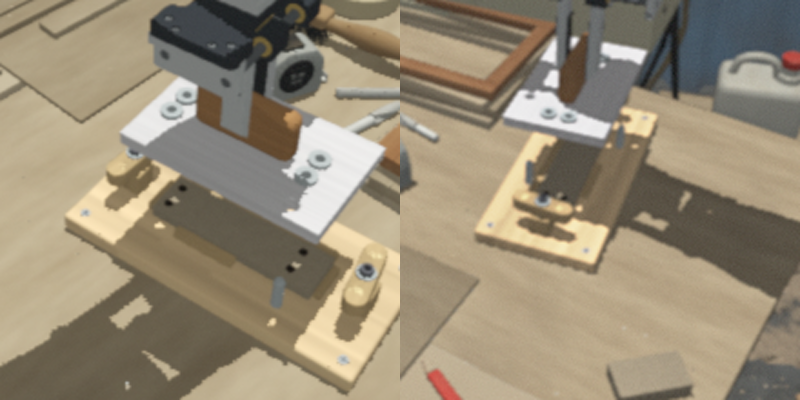

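The jig hangs level about 10 cm over its place, the strip lies undisturbed in its nest, and both buttons are clear. Handing in.

```bash
python3 -c "
from station import order;print(order.hand_in())"
```

```text
the job is handed in; nothing more can be done
None
```

Both turn-buttons are turned clear, and the gripper is holding the jig level and still about 10 cm straight above the strip, which still lies in its nest; the job is handed in.

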